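# Roll the die tote home against the buffer and lift it off

### The job

Bring the wooden die tote out from under the pigeonholes by rolling it along the free rollers, and push it home against the sprung buffer at the end stop until the catch snaps up behind it and holds it there; do not lift it off the rollers before that, and do not ram the buffer. Then lift the tote off by its handle, keeping it level, and set it down gently in the middle of the cork mat, standing flat and square with the mat. Leave the tin, the mallet and the brush where they are.

Things in the scene. Friction and masses are not known exactly. Their poses are not given: they have to be found in the camera images.
- lane: Fixed roller lane along its own y axis; entry at +y, end stop at -y. Origin on the bench, on its centre line. Free steel rollers, 25 mm diameter, tops 75 mm above the bench, between aluminium side channels 132 mm apart inside, 165 mm over all, that stand 12 mm above the rollers. The fixed stop plate at y = -257 mm is 125 mm high over the bench.
- hatch (a point): Middle of the near lower edge of the wooden pigeonhole unit that straddles the lane's entry end, 185 mm above the bench. The unit runs 125 mm from here to the lane's +y, is 244 mm wide and its top is 242 mm above the bench. The tote's rear part stands under it at the start and cannot be lifted there.
- tote: Open plywood tote, 120 mm wide (x), 200 mm long (y, along the lane, its -y end leads), walls 60 mm high, 10 mm thick, floor 8 mm; 0.5 to 0.95 kg. Origin: centre of the underside. A 14 mm board across its middle leaves two open halves, 83 mm (y) by 100 mm (x) inside; a steel die is fixed in each, top 20 mm above the underside. It rolls very easily (under 1 N), side play 6 mm.
- tote_grip (a point): Middle of the tote's handle bar (top of its middle board), 85 mm above the underside. The bar is 14 mm thick (along the tote's y), 22 mm high (74 to 96 mm above the underside) and 100 mm long (along the tote's x), with an open hand slot 26 mm high and 60 mm wide beneath it.
- buffer: Sprung buffer at the end stop: steel plate with two round rubber pads, centre 36 mm above the rollers. Origin: middle of the plate, 9 mm behind the pads' faces (which look to the lane's +y). It gives way 16 mm to -y: 2 N to start, 9 N when fully pressed, then a hard stop. The catch springs up behind the tote at about 10 mm; let go, the tote is pushed back on the catch.
- pawl (a joint): The catch: a sprung steel pawl, 36 mm wide, in the wide gap between the rollers. 0 = standing up, 9 mm above the rollers; about 0.25 rad while the tote passes over it, which takes 1 to 3 N. It springs up behind the tote's rear lower edge and keeps it from rolling back. It works by itself; nothing has to touch it but the tote.
- pawl_tip (a point): Top edge of the catch on its upright face towards the end stop, on the lane's centre line. When the tote is home its rear (+y) face rests against this face.
- mat: Cork mat fixed on the bench, 200 mm (its x) by 270 mm (its y) and 4 mm thick, beyond the end stop. Origin: centre of its underside. The tote's long side goes along the mat's long side.
- tin: Bystander: closed tin, 72 mm in diameter, 75 mm high, on the far side of the lane. Origin: centre of its base.
- mallet: Bystander: wooden mallet lying on the bench, head 90 mm long, 52 mm high, handle 160 mm. Origin: under the head.
- brush: Bystander: hand brush 180 mm long lying on the bench beyond the mat.
Mind the look-alikes: they are no part of the job. Of the things that look like the tote, the largest one is meant.

How it is judged:
On the way, in this order (a step that is already met when the one before it is completed fails the run):
1. the tote has been rolled home: on the rollers, caught between buffer and catch, the catch standing up behind it (y of tote in the frame of lane between -0.15 and -0.127 m and z of tote in the frame of lane between 0.071 and 0.081 m and angle between tote's own z axis and vertical below 0.06 rad and value of joint pawl below 0.08 rad), for 0.3 s.
2. the tote is lifted clear of the lane (z of tote in the frame of lane above 0.11 m), for 0.1 s.
At the end, for the whole second after the job is handed in: The tote stands released and at rest, flat (within 0.04 rad) on the cork mat, its centre within 30 mm of the mat's centre along each of the mat's sides, its long side along the mat's long side within 0.12 rad (x of tote in the frame of mat between -0.03 and 0.03 m and y of tote in the frame of mat between -0.03 and 0.03 m and z of tote in the frame of mat below 0.008 m and angle between the y axis of tote and the y axis of mat, either way round below 0.12 rad and angle between tote's own z axis and vertical below 0.04 rad and linear speed of tote below 0.01 m/s); the robot touches nothing.
It fails at once if the tote is lifted off the rollers (by more than 20 mm) before it is home (z of tote in the frame of lane above 0.095 m and y of tote in the frame of lane above -0.09 m).
It fails at once if the buffer is rammed (more than 40 N) (contact force between tote and buffer above 40 N).
It fails at once if the tote is tipped by more than 0.3 rad (angle between tote's own z axis and vertical above 0.3 rad).
It fails at once if the tote is dropped or slammed on the mat (more than 60 N) (contact force between tote and mat above 60 N).
It fails at once if the tin, the mallet or the brush is moved by more than 20 mm (distance of any of tin, mallet, brush from where it was at the start of the episode above 0.02 m).
It also fails if it takes over 64 s, if anything falls off the work surface, if the arm or the gripper's body presses on something with over 40 N, if the wrist force passes 120 N, or if a joint passes its speed limit or range.

### The arm

A 6-joint arm with a two-finger parallel gripper is mounted at the origin on the work surface. World frame = base frame: x ahead of the robot, y to its left, z up, the work surface at z = 0. Lengths are in m, angles in rad, forces in N, time in s.
With the tool pointing down it reaches from about 0.35 to 0.775 m from the base axis. Payload 7.3 kg.
Tool frame: the origin (TCP) lies between the finger pads; the fingertips stand 19 mm ahead of it and the grasp point (between the pads) is the TCP (arm.tcp_to_tips is the distance from the TCP to the fingertips, in m); z points along the fingers, y is the direction in which the jaws open and shut (so a half turn about z gives the same grasp; the last joint's range is limited). The gripper opens to 92 mm and grips with 3 to 60 N. Pads are 19 mm wide; open, the fingers measure 130 mm over their backs; the gripper's body (75 mm by 190 mm) begins 47 mm behind the grasp point.
Start: joints at [-1.442, 0.342, 1.524, -0, 1.275, -0.146], TCP at [0.142, -0.505, 0.246] pointing down, gripper open.
Joint ranges: [-2.53, 2.53], [-0.77, 2.02], [0.04, 2.7], [-1, 4.14], [0.28, 2.66], [-3.11, 3.11]. Speed limits (rad/s): [2.57, 2.57, 3.14, 3.14, 3.14, 3.14].

### API

Orientations are given as [roll, pitch, yaw] about the fixed x, y, z axes, in that order (R = Rz(yaw) Ry(pitch) Rx(roll)).
In Python, from bench import arm, vision gives the robot as it stands.
- The arm moves only by the tool servo_tool, never from a script. Its argument "deltas" is a list of rows, each an object of numbers: "fingers": the opening in per cent of the stroke, from 0 (shut) to 100 (fully open); "x", "y", "z": the shift along the tool's x, y, z in cm; "ax", "ay", "az": the turn, a rotation vector about the tool's x, y, z in rad. A call has 1 to 20 rows; each row is the pose to reach, as a shift and turn from the pose commanded when the call began, along the tool's axes at that moment; what a row does not reach only later rows make up. A row lasts 1/10 s, in which the tool goes at most 50 mm and 8.59 degrees, less where a joint would pass 70% of its speed; a pose out of reach is approached as far as the arm can. A call with a gripper value outside its range is refused whole. The fingers move at their own pace and stop on an object; "force" is the grip in N (left out, the last holds). Time passes only in rows, so rows that repeat a pose let the fingers close. It gives the time, the measured TCP pose, the force and the opening at its end, in the units of the state.
- arm.sense(): the state, without advancing time (a new reading comes with each control period).
- vision.read_camera(name): name is "scene" or "top" or "wrist"; returns (picture, depth): 400x640x3 uint8, red, green, blue; 400x640 float32, m along the optical axis (not along the pixel's ray), 0 where there is no reading.
- vision.calibration(name): a dict with "fx", "fy", "cx", "cy" (pixels), "view" (4x4, takes a point from world to camera coordinates); the wrist camera has in their place "mount" (4x4, takes a point from camera to tool coordinates, whose origin is the TCP and whose axes are the flange's). Camera axes: x right, y down, z forward; pixel columns grow to the right and rows downward; lengths in m; the calibration is good to about 2 mm. A picture is of the moment at which its call begins: read the wrist's pose just before it. calibration takes no time and is no camera call.
- arm.finish_job(): hands the job in, once; it reports no verdict.
Trained networks look in the newest picture that a camera, given by its name, has taken for a name from the list of things; names that differ only in an ending like _2 or _b are one class to them, and where a whole thing is asked for, a point or a joint stands for the part that bears it (a point fixed in the world has none). Each returns a list of dicts, best first, with "confidence" (0 to 1); they miss things now and then, are a little off and sometimes report something else, mostly with a low value. They report only what shows in the picture. A call takes as long as a camera call. They do not tell look-alikes from the thing itself.
- vision.regions_of(camera, label): "pixels" (400x640 bool, what is visible of it).
- vision.spot_point(camera, label): "xyz" ([x, y, z] in m, in the coordinates of the camera as it stood for that picture, good to about 4 mm: a listed point, or the origin of a listed thing).
The state is a dict: "time": time; "joint_positions": joint angles; "qd": joint speeds; "effort": joint torques, N m; "ee_pos": TCP position; "eef_rot": TCP orientation; "force": force on the tool from outside, world axes, zero at the start; "ft_torque": the same for the moment, N m; "opening": opening from 0.0 (shut) to 1.0 (fully open).
Only numpy, scipy, OpenCV 4.12 (cv2) and the standard library are available. Lean on these libraries where they do the work, as an engineer would, in place of code of your own. Each camera call takes 0.05 s, during which the arm holds its last target.

## Working session

There is one attempt and no reset: what is moved stays moved. The work goes in short steps, Python scripts to look and compute and a tool call to move; the robot and the scene stay as the last step left them, time stands still between calls to the robot, and variables do not carry over. Pictures are saved under pics/ and viewed, and the job is handed in when it is done.

Besides the shell and the picture viewer there is one more tool, called after "Call:" in YAML: its name, and indented under it one key for each argument. servo_tool: Moves the arm, as the interface text tells. Its arguments: {"type":"object","properties":{"deltas":{"type":"array","items":{"type":"object","properties":{"fingers":{"type":"number"},"x":{"type":"number"},"y":{"type":"number"},"z":{"type":"number"},"ax":{"type":"number"},"ay":{"type":"number"},"az":{"type":"number"}}}},"force":{"type":"number"}},"required":["deltas"]}

```bash
mkdir -p pics; ls
cat > h.py <<'E'
import numpy as np, cv2
from bench import arm, vision
from scipy.spatial.transform import Rotation as Ro
def cal(n):
    c=vision.calibration(n)
    if 'view' in c: T=np.linalg.inv(np.array(c['view']))
    else:
        s=arm.sense(); W=np.eye(4); W[:3,:3]=Ro.from_euler('xyz',s['eef_rot']).as_matrix(); W[:3,3]=s['ee_pos']
        T=W@np.array(c['mount'])
    return c,T
def shot(n,f=None):
    c,T=cal(n); p,d=vision.read_camera(n)
    if f: cv2.imwrite('pics/'+f,p[:,:,::-1])
    return p,d,c,T
def cloud(d,c,T):
    v,u=np.mgrid[:d.shape[0],:d.shape[1]]
    P=np.stack([(u-c['cx'])/c['fx']*d,(v-c['cy'])/c['fy']*d,d],-1)
    W=P@T[:3,:3].T+T[:3,3]; W[d<=0]=np.nan
    return W
def spot(n,l,T):
    return [(round(r['confidence'],2),np.round(T[:3,:3]@np.array(r['xyz'])+T[:3,3],4).tolist()) for r in vision.spot_point(n,l)]
def pix(P,c,T):
    q=np.linalg.inv(T)@np.append(P,1); return q[0]/q[2]*c['fx']+c['cx'],q[1]/q[2]*c['fy']+c['cy']
E
python3 - <<'E'
from h import *
print(arm.sense())
for n in ['scene','top']:
    p,d,c,T=shot(n,n+'0.png'); np.savez(n+'0.npz',p=p,d=d,T=T)
    for l in ['tote','tote_grip','lane','hatch','buffer','pawl_tip','mat','tin','mallet','brush']:
        print(n,l,spot(n,l,T))
E
```

```text
pics
{'time': 0.0, 'joint_positions': array([-1.44196607e+00,  3.42702470e-01,  1.52502819e+00,  1.25927054e-05,
        1.27541960e+00, -1.45999420e-01]), 'qd': array([ 0.00028841,  0.00042572,  0.00075769, -0.00013014, -0.00010423,
        0.00108457]), 'effort': array([ 2.49384168e-03, -4.31240773e+01, -2.44221818e+01,  7.18382397e-02,
        5.60151483e-02, -1.67028834e-04]), 'ee_pos': array([ 0.1424507 , -0.50489981,  0.24505157]), 'eef_rot': array([-3.14005337e+00, -2.38515429e-04,  2.74825819e-01]), 'force': array([ 0.73284199,  0.41110486, -0.15532583]), 'ft_torque': array([-0.00808519,  0.05449008, -0.04420943]), 'opening': 1.0002321126753555}
scene tote [(0.94, [0.2609, 0.3738, -0.0001]), (0.63, [0.5131, 0.2899, 0.0748])]
scene tote_grip [(0.82, [0.7624, 0.3614, 0.0624]), (0.71, [0.5129, 0.2907, 0.1551]), (0.71, [0.2571, 0.3771, 0.0609])]
scene lane []
scene hatch [(0.57, [0.5138, 0.3057, 0.1879])]
scene buffer [(0.63, [0.541, -0.0997, 0.1143])]
scene pawl_tip [(0.43, [0.531, 0.1026, 0.0832])]
scene mat [(0.82, [0.5367, -0.3538, 0.0029])]
scene tin [(0.71, [0.7515, 0.1717,
[... 270 characters left out ...]
83, -0.0053])]
top tote_grip [(0.97, [0.5128, 0.2897, 0.1574]), (0.89, [0.2584, 0.3711, 0.0606]), (0.8, [0.7608, 0.3525, 0.0598])]
top lane [(0.63, [0.5255, 0.1342, 0.0018]), (0.51, [0.7517, 0.1732, -0.0019])]
top hatch [(0.79, [0.5119, 0.3055, 0.1814]), (0.41, [0.752, 0.1705, -0.0032])]
top buffer [(0.46, [0.5432, -0.0997, 0.1112])]
top pawl_tip [(0.68, [0.5265, 0.0996, 0.0832]), (0.39, [0.5261, 0.1355, 0.001])]
top mat [(0.74, [0.5373, -0.357, -0.0019])]
top tin [(0.82, [0.7521, 0.1684, 0.0001]), (0.5, [0.5103, 0.3042, 0.1837]), (0.17, [0.5164, 0.2894, 0.0749])]
top mallet [(0.77, [0.7839, -0.0755, 0.0017])]
top brush [(0.82, [0.7325, -0.2802, -0.0054]), (0.69, [0.5342, -0.3592, -0.0016])]
```

View pics/scene0.png

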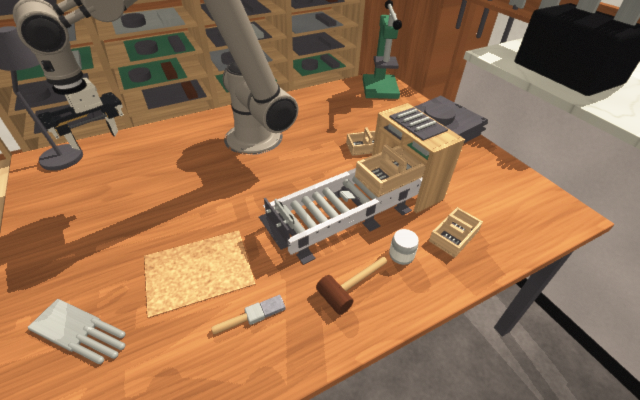

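View pics/top0.png

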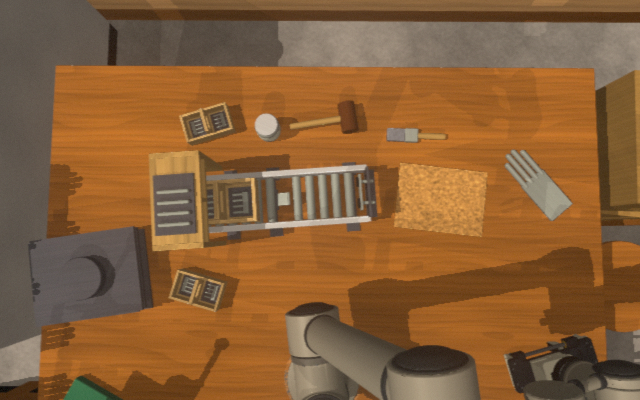

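Top view: the tote candidates are the lane one at (232,200), the look-alikes at (206,122) and (197,289). The one on the rollers is the largest, and its rear half is under the unit. I'll check that in a close crop and measure from both views.

Run:
```python
from h import *
z=np.load('top0.npz');c=vision.calibration('top')
cv2.imwrite('pics/crop0.png',cv2.resize(z['p'][140:260,140:390,::-1],None,fx=3.2,fy=3.2,interpolation=cv2.INTER_CUBIC))
for n in ['top','scene']:
    z=np.load(n+'0.npz');c=vision.calibration(n);W=cloud(z['d'],c,z['T'])
    X,Y,Z=W[...,0],W[...,1],W[...,2]
    def f(nm,m):
        print(n,nm,m.sum(), np.round(np.nanpercentile(W[m],[1,50,99],axis=0),3).tolist())
    R=(abs(X-.52)<.1)
    f('stop',R&(Y<-.09)&(Y>-.16)&(Z>.1)&(Z<.14))
    f('handle',R&(Y>.26)&(Y<.305)&(Z>.155)&(Z<.18))
    f('rim',R&(Y>.15)&(Y<.30)&(Z>.125)&(Z<.145))
    f('frontrim',(abs(X-.515)<.04)&(Y>.15)&(Y<.23)&(Z>.12)&(Z<.145))
    f('chanL',(X>.4)&(X<.48)&(Y>-.12)&(Y<.17)&(Z>.08)&(Z<.092))
    f('chanR',(X>.57)&(X<.66)&(Y>-.12)&(Y<.17)&(Z>.08)&(Z<.092))
    for a,b in [(.4,.51),(.55,.66)]:
        m=(X>a)&(X<b)&(Y>-.1)&(Y<.16)&(Z>.082)&(Z<.093)
        if m.sum()>20: print(np.polyfit(Y[m],X[m],1))
    m=(abs(X-.53)<.2)&(abs(Y+.355)<.2)&(Z>.002)&(Z<.007)
    m&=(z['p'][...,0]>170)
    if n=='top' or 1:
        r=cv2.minAreaRect(W[m][:,:2].astype(np.float32)*1000); print('mat',r, np.median(Z[m]))
```

```text
top stop 364 [[0.478, -0.136, 0.101], [0.542, -0.117, 0.123], [0.612, -0.092, 0.129]]
top handle 246 [[0.465, 0.278, 0.156], [0.514, 0.286, 0.169], [0.562, 0.298, 0.174]]
top rim 493 [[0.454, 0.185, 0.126], [0.517, 0.223, 0.134], [0.578, 0.298, 0.141]]
top frontrim 126 [[0.476, 0.185, 0.121], [0.514, 0.192, 0.134], [0.553, 0.2, 0.139]]
top chanL 571 [[0.444, -0.116, 0.082], [0.459, 0.024, 0.087], [0.477, 0.168, 0.091]]
top chanR 587 [[0.59, -0.118, 0.081], [0.608, 0.025, 0.086], [0.624, 0.166, 0.091]]
[-0.07563254  0.46160066]
[-0.0758995  0.6097393]
mat ((529.4238891601562, -354.3343811035156), (399.68133544921875, 398.32550048828125), 89.7714614868164) 0.0040730356322836725
scene stop 471 [[0.48, -0.137, 0.101], [0.553, -0.118, 0.119], [0.616, -0.092, 0.13]]
scene handle 207 [[0.467, 0.278, 0.156], [0.523, 0.285, 0.169], [0.565, 0.299, 0.175]]
scene rim 484 [[0.459, 0.186, 0.125], [0.53, 0.232, 0.135], [0.582, 0.297, 0.144]]
scene frontrim 126 [[0.476, 0.185, 0.121], [0.516, 0.191, 0.133], [0.554, 0.202, 0.139]]
scene chanL 438 [[0.446, -0.107, 0.08], [0.463, 0.027, 0.088], [0.477, 0.166, 0.092]]
scene chanR 491 [[0.593, -0.116, 0.085], [0.611, 0.013, 0.089], [0.627, 0.165, 0.092]]
[-0.0693403   0.46472353]
[-0.07610023  0.61195303]
mat ((529.966552734375, -355.02099609375), (399.8014221191406, 399.93841552734375), 0.004371169023215771) 0.004118498579817387
```

View pics/crop0.png

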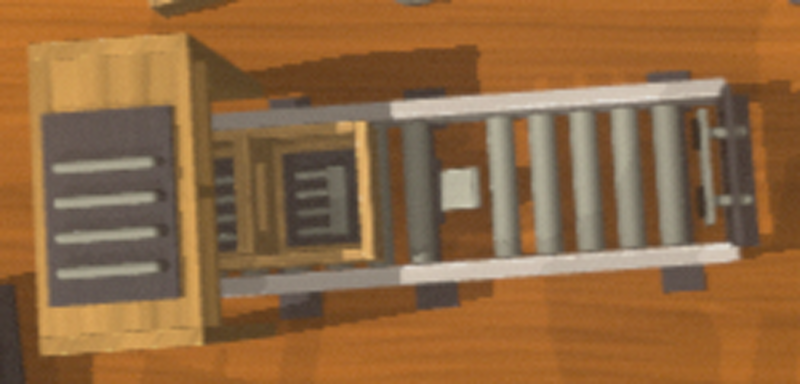

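The crop shows the plywood tote on the rollers, its front wall near (370,190) and its handle bar near (262,197). The pawl is near (460,188), and the buffer and stop are near (705,165) to (740,165). So the lane tote is the one meant. Next I'll work out the move there.

```bash
cat >> h.py <<'E'
def delta(p,yaw,p0=None,y0=None):
    s=arm.sense(); R=Ro.from_euler('xyz',s['eef_rot']); q=s['ee_pos']
    t=R.inv().apply(np.array(p)-q)*100
    w=(R.inv()*Ro.from_euler('xyz',[np.pi,0,yaw])).as_rotvec()
    print('d cm',np.round(t,2),'rot',np.round(w,3))
E
python3 - <<'E'
from h import *
delta([.48,-.1,.30],.275+.6)
delta([.519,.17,.33],1.646)
delta([.519,.225,.30],1.646)
E
```

```text
d cm [ 43.48 -29.85  -5.43] rot [ 0.   0.  -0.6]
d cm [ 54.56 -54.78  -8.43] rot [ 0.     0.    -1.371]
d cm [ 56.06 -60.07  -5.43] rot [ 0.     0.    -1.371]
```

Call:
servo_tool:
  deltas:
    - {"x":10,"y":-7,"z":-3,"az":-0.14,"fingers":0}
    - {"x":20,"y":-14,"z":-5,"az":-0.28,"fingers":0}
    - {"x":30,"y":-21,"z":-5.4,"az":-0.42,"fingers":0}
    - {"x":43.5,"y":-30,"z":-5.4,"az":-0.6,"fingers":0}
    - {"x":43.5,"y":-30,"z":-5.4,"az":-0.6,"fingers":0}
    - {"x":43.5,"y":-30,"z":-5.4,"az":-0.6,"fingers":0}
    - {"x":43.5,"y":-30,"z":-5.4,"az":-0.6,"fingers":0}
    - {"x":43.5,"y":-30,"z":-5.4,"az":-0.6,"fingers":0}
    - {"x":43.5,"y":-30,"z":-5.4,"az":-0.6,"fingers":0}
    - {"x":43.5,"y":-30,"z":-5.4,"az":-0.6,"fingers":0}
    - {"x":54.6,"y":-54.8,"z":-8.4,"az":-1.371,"fingers":0}
    - {"x":54.6,"y":-54.8,"z":-8.4,"az":-1.371,"fingers":0}
    - {"x":54.6,"y":-54.8,"z":-8.4,"az":-1.371,"fingers":0}
    - {"x":54.6,"y":-54.8,"z":-8.4,"az":-1.371,"fingers":0}
    - {"x":54.6,"y":-54.8,"z":-8.4,"az":-1.371,"fingers":0}
    - {"x":54.6,"y":-54.8,"z":-8.4,"az":-1.371,"fingers":0}
    - {"x":54.6,"y":-54.8,"z":-8.4,"az":-1.371,"fingers":0}
    - {"x":54.6,"y":-54.8,"z":-8.4,"az":-1.371,"fingers":0}
    - {"x":54.6,"y":-54.8,"z":-8.4,"az":-1.371,"fingers":0}
    - {"x":54.6,"y":-54.8,"z":-8.4,"az":-1.371,"fingers":0}

```text
invalid input
```

Run:
```python
from h import *
s=arm.sense();print(s['time'],s['ee_pos'],s['eef_rot'],s['force'])
p,d,c,T=shot('wrist','w1.png')
for l in ['tote','tote_grip','pawl_tip','lane','hatch']: print(l,spot('wrist',l,T))
W=cloud(d,c,T);X,Y,Z=W[...,0],W[...,1],W[...,2]
m=(abs(X-.52)<.04)&(Y>.12)&(Y<.24)&(Z>.125)&(Z<.145); print(m.sum())
if m.sum(): print(np.percentile(W[m],[2,50,98],axis=0))
delta([.5195,.225,.20],1.646);delta([.5195,.225,.128],1.646)
```

```text
1.1 [ 0.14249761 -0.5053244   0.24573789] [3.14148456e+00 2.75636747e-05 2.74820114e-01] [0.3329334  0.82016023 1.09117333]
tote []
tote_grip []
pawl_tip []
lane []
hatch []
0
d cm [ 56.1  -60.06   4.57] rot [ 0.     0.    -1.371]
d cm [ 56.1  -60.06  11.77] rot [ 0.     0.    -1.371]
```

View pics/w1.png

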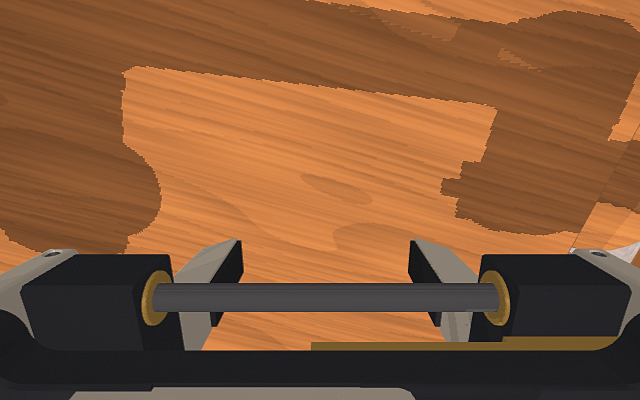

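The wrist view shows only bare bench, because the call was refused and the arm did not move. I'll try a simpler call.

Call:
servo_tool:
  deltas:
    - {"x":10,"y":-7,"z":-3,"ax":0,"ay":0,"az":-0.14,"fingers":0}
    - {"x":20,"y":-14,"z":-5,"ax":0,"ay":0,"az":-0.28,"fingers":0}
  force: 20

```text
time: 1.6
ee_pos: [0.2043, -0.4293, 0.267]
eef_rot: [-3.141, -0.0, 0.558]
force: [1.3, -0.0, 0.3]
opening: 0.876
```

Run:
```python
from h import *
delta([.46,-.1,.30],.9)
delta([.519,.17,.33],1.646)
```

```text
d cm [ 39.12 -14.42  -3.27] rot [-0.    -0.    -0.342]
d cm [ 58.41 -34.21  -6.25] rot [-0.000e+00 -1.000e-03 -1.088e+00]
```

Call:
servo_tool:
  deltas:
    - {"x":39,"y":-14.5,"z":-3.5,"ax":0,"ay":0,"az":-0.35,"fingers":0}
    - {"x":39,"y":-14.5,"z":-3.5,"ax":0,"ay":0,"az":-0.35,"fingers":0}
    - {"x":39,"y":-14.5,"z":-3.5,"ax":0,"ay":0,"az":-0.35,"fingers":0}
    - {"x":39,"y":-14.5,"z":-3.5,"ax":0,"ay":0,"az":-0.35,"fingers":0}
    - {"x":39,"y":-14.5,"z":-3.5,"ax":0,"ay":0,"az":-0.35,"fingers":0}
    - {"x":39,"y":-14.5,"z":-3.5,"ax":0,"ay":0,"az":-0.35,"fingers":0}
    - {"x":39,"y":-14.5,"z":-3.5,"ax":0,"ay":0,"az":-0.35,"fingers":0}
    - {"x":39,"y":-14.5,"z":-3.5,"ax":0,"ay":0,"az":-0.35,"fingers":0}

```text
time: 2.4
ee_pos: [0.4496, -0.113, 0.3012]
eef_rot: [3.141, -0.0, 0.905]
force: [0.4, -2.1, 0.8]
opening: 0.179
```

Run:
```python
from h import *
s=arm.sense();print(s['time'],s['ee_pos'],s['eef_rot'])
delta([.519,.17,.33],1.646)
```

```text
2.4 [ 0.44961222 -0.11295725  0.30117802] [ 3.14069910e+00 -1.45599514e-05  9.04859157e-01]
d cm [ 26.54 -12.02  -2.89] rot [ 0.001  0.    -0.741]
```

Call:
servo_tool:
  deltas:
    - {"x":25,"y":-12,"z":-3,"ax":0,"ay":0,"az":-0.74,"fingers":0}
    - {"x":25,"y":-12,"z":-3,"ax":0,"ay":0,"az":-0.74,"fingers":0}
    - {"x":25,"y":-12,"z":-3,"ax":0,"ay":0,"az":-0.74,"fingers":0}
    - {"x":25,"y":-12,"z":-3,"ax":0,"ay":0,"az":-0.74,"fingers":0}
    - {"x":25,"y":-12,"z":-3,"ax":0,"ay":0,"az":-0.74,"fingers":0}
    - {"x":25,"y":-12,"z":-3,"ax":0,"ay":0,"az":-0.74,"fingers":0}
    - {"x":25,"y":-12,"z":-3,"ax":0,"ay":0,"az":-0.74,"fingers":0}
    - {"x":25,"y":-12,"z":-3,"ax":0,"ay":0,"az":-0.74,"fingers":0}
    - {"x":25,"y":-12,"z":-3,"ax":0,"ay":0,"az":-0.74,"fingers":0}

```text
time: 3.3
ee_pos: [0.5086, 0.1549, 0.3305]
eef_rot: [-3.141, 0.001, 1.644]
force: [-0.2, -0.8, -0.3]
opening: 0.002
```

```bash
cat > look.py <<'E'
from h import *
import sys
s=arm.sense();print(s['time'],s['ee_pos'],s['eef_rot'],s['force'])
p,d,c,T=shot('wrist',sys.argv[1])
for l in ['tote','tote_grip','pawl_tip','hatch']: print(l,spot('wrist',l,T))
W=cloud(d,c,T);X,Y,Z=W[...,0],W[...,1],W[...,2]
m=(abs(X-.52)<.04)&(Y>.12)&(Y<.24)&(Z>.125)&(Z<.145); print(m.sum())
if m.sum(): print(np.percentile(W[m],[2,50,98],axis=0))
delta([.5195,.225,.20],1.646);delta([.5195,.225,.128],1.646)
E
python3 look.py w2.png
```

```text
3.3 [0.50858283 0.1549016  0.33050918] [-3.14099375e+00  5.36296739e-04  1.64372150e+00] [-0.15562451 -0.82399318 -0.30343642]
tote [(0.9, [0.5142, 0.2893, 0.0737]), (0.79, [0.7569, 0.3545, 0.0002])]
tote_grip [(0.95, [0.5147, 0.2889, 0.1568]), (0.6, [0.7585, 0.3566, 0.0582])]
pawl_tip [(0.62, [0.5307, 0.1001, 0.0827]), (0.3, [0.7473, 0.169, 0.0002])]
hatch [(0.96, [0.5115, 0.3133, 0.1854])]
763
[[0.48130315 0.18704386 0.13156803]
 [0.52005014 0.19349588 0.13488919]
 [0.55853735 0.19989036 0.13656529]]
d cm [ 6.91  1.57 13.08] rot [ 0.     0.    -0.003]
d cm [ 6.91  1.57 20.28] rot [ 0.     0.    -0.003]
```

View pics/w2.png

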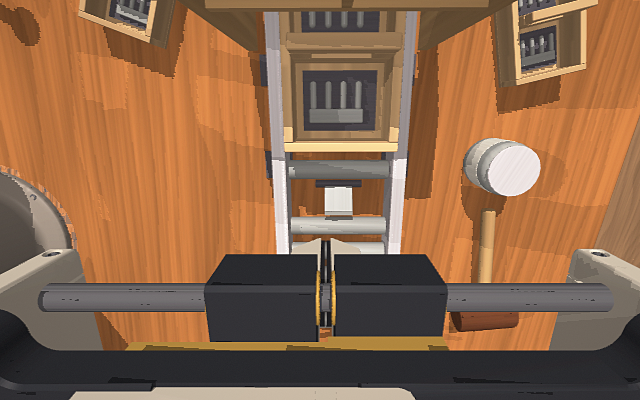

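The wrist view shows the tote's front half at (337,98), its front wall at (340,145) and the pawl at (338,200). Inner face of the front wall is at y≈0.199 and the rim at z≈0.135. I'll lower the closed fingers into the front half.

Call:
servo_tool:
  deltas:
    - {"x":4,"y":1.1,"z":3,"ax":0,"ay":0,"az":0,"fingers":0}
    - {"x":6.5,"y":1.6,"z":7,"ax":0,"ay":0,"az":0,"fingers":0}
    - {"x":6.5,"y":1.6,"z":11,"ax":0,"ay":0,"az":0,"fingers":0}
    - {"x":6.5,"y":1.6,"z":14,"ax":0,"ay":0,"az":0,"fingers":0}
    - {"x":6.5,"y":1.6,"z":14,"ax":0,"ay":0,"az":0,"fingers":0}
    - {"x":6.5,"y":1.6,"z":14,"ax":0,"ay":0,"az":0,"fingers":0}
    - {"x":6.5,"y":1.6,"z":14,"ax":0,"ay":0,"az":0,"fingers":0}

```text
time: 4.25
ee_pos: [0.5212, 0.2218, 0.193]
eef_rot: [3.138, -0.001, 1.644]
force: [0.8, 0.4, -0.1]
opening: 0.004
```

Run:
```python
from h import *
s=arm.sense();print(s['time'],s['ee_pos'],s['eef_rot'],s['force'])
print(np.round(vision.calibration('wrist')['mount'],3))
delta([.5195,.222,.128],1.646)
```

```text
4.25 [0.52119269 0.22184855 0.1929638 ] [ 3.13776771e+00 -6.63687492e-04  1.64417224e+00] [ 0.83154063  0.44064674 -0.09958597]
[[-0.001 -0.956 -0.292  0.078]
 [ 1.    -0.001 -0.001  0.   ]
 [ 0.001 -0.292  0.956 -0.139]
 [ 0.     0.     0.     1.   ]]
d cm [ 0.02 -0.19  6.5 ] rot [ 0.004 -0.001 -0.002]
```

Call:
servo_tool:
  deltas:
    - {"x":0,"y":-0.1,"z":2,"ax":0,"ay":0,"az":0,"fingers":0}
    - {"x":0,"y":-0.1,"z":4,"ax":0,"ay":0,"az":0,"fingers":0}
    - {"x":0,"y":-0.1,"z":5.5,"ax":0,"ay":0,"az":0,"fingers":0}
    - {"x":0,"y":-0.1,"z":6.4,"ax":0,"ay":0,"az":0,"fingers":0}
    - {"x":0,"y":-0.1,"z":6.4,"ax":0,"ay":0,"az":0,"fingers":0}
    - {"x":0,"y":-0.1,"z":6.4,"ax":0,"ay":0,"az":0,"fingers":0}

```text
time: 4.85
ee_pos: [0.5197, 0.2219, 0.128]
eef_rot: [3.139, -0.0, 1.645]
force: [-0.5, -0.4, -0.4]
opening: 0.005
```

Run:
```python
from h import *
p,d,c,T=shot('wrist','w3.png')
```

```text
(no output)
```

View pics/w3.png

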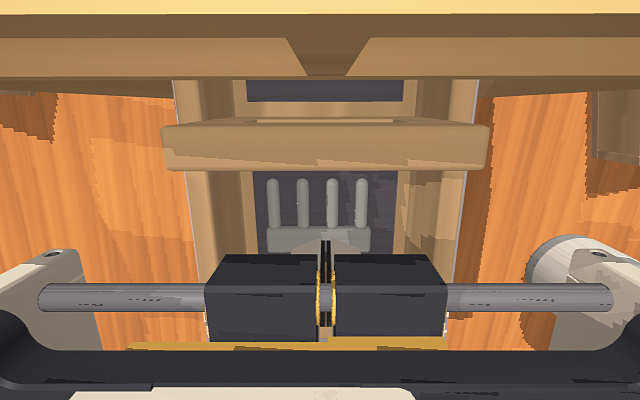

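The closed fingers stand inside the front half at (325,245), with the handle bar behind them at (325,148) and no contact force. Now I'll push gently towards the end stop.

Call:
servo_tool:
  deltas:
    - {"x":-0.5,"y":0,"z":0,"ax":0,"ay":0,"az":0,"fingers":0}
    - {"x":-1,"y":0,"z":0,"ax":0,"ay":0,"az":0,"fingers":0}
    - {"x":-1.4,"y":0,"z":0,"ax":0,"ay":0,"az":0,"fingers":0}
    - {"x":-1.8,"y":0,"z":0,"ax":0,"ay":0,"az":0,"fingers":0}
    - {"x":-2.3,"y":0,"z":0,"ax":0,"ay":0,"az":0,"fingers":0}
    - {"x":-2.9,"y":0,"z":0,"ax":0,"ay":0,"az":0,"fingers":0}
    - {"x":-3.6,"y":0,"z":0,"ax":0,"ay":0,"az":0,"fingers":0}
    - {"x":-4.3,"y":0,"z":0,"ax":0,"ay":0,"az":0,"fingers":0}
    - {"x":-5,"y":0,"z":0,"ax":0,"ay":0,"az":0,"fingers":0}
    - {"x":-5.7,"y":0,"z":0,"ax":0,"ay":0,"az":0,"fingers":0}
    - {"x":-6.4,"y":0,"z":0,"ax":0,"ay":0,"az":0,"fingers":0}
    - {"x":-7.1,"y":0,"z":0,"ax":0,"ay":0,"az":0,"fingers":0}
    - {"x":-7.8,"y":0,"z":0,"ax":0,"ay":0,"az":0,"fingers":0}
    - {"x":-8.5,"y":0,"z":0,"ax":0,"ay":0,"az":0,"fingers":0}
    - {"x":-9.2,"y":0,"z":0,"ax":0,"ay":0,"az":0,"fingers":0}
    - {"x":-9.9,"y":0,"z":0,"ax":0,"ay":0,"az":0,"fingers":0}
    - {"x":-10.6,"y":0,"z":0,"ax":0,"ay":0,"az":0,"fingers":0}
    - {"x":-11.3,"y":0,"z":0,"ax":0,"ay":0,"az":0,"fingers":0}
    - {"x":-12,"y":0,"z":0,"ax":0,"ay":0,"az":0,"fingers":0}
    - {"x":-12.7,"y":0,"z":0,"ax":0,"ay":0,"az":0,"fingers":0}

```text
time: 6.9
ee_pos: [0.5283, 0.0946, 0.1267]
eef_rot: [-3.142, 0.0, 1.645]
force: [1.0, 1.7, 0.9]
opening: 0.005
```

Call:
servo_tool:
  deltas:
    - {"x":-0.7,"y":0,"z":0,"ax":0,"ay":0,"az":0,"fingers":0}
    - {"x":-1.4,"y":0,"z":0,"ax":0,"ay":0,"az":0,"fingers":0}
    - {"x":-2.1,"y":0,"z":0,"ax":0,"ay":0,"az":0,"fingers":0}
    - {"x":-2.8,"y":0,"z":0,"ax":0,"ay":0,"az":0,"fingers":0}
    - {"x":-3.5,"y":0,"z":0,"ax":0,"ay":0,"az":0,"fingers":0}
    - {"x":-4.2,"y":0,"z":0,"ax":0,"ay":0,"az":0,"fingers":0}
    - {"x":-4.9,"y":0,"z":0,"ax":0,"ay":0,"az":0,"fingers":0}
    - {"x":-5.6,"y":0,"z":0,"ax":0,"ay":0,"az":0,"fingers":0}
    - {"x":-6.3,"y":0,"z":0,"ax":0,"ay":0,"az":0,"fingers":0}
    - {"x":-7,"y":0,"z":0,"ax":0,"ay":0,"az":0,"fingers":0}
    - {"x":-7.6,"y":0,"z":0,"ax":0,"ay":0,"az":0,"fingers":0}
    - {"x":-8.2,"y":0,"z":0,"ax":0,"ay":0,"az":0,"fingers":0}
    - {"x":-8.8,"y":0,"z":0,"ax":0,"ay":0,"az":0,"fingers":0}
    - {"x":-9.4,"y":0,"z":0,"ax":0,"ay":0,"az":0,"fingers":0}
    - {"x":-10,"y":0,"z":0,"ax":0,"ay":0,"az":0,"fingers":0}
    - {"x":-10.5,"y":0,"z":0,"ax":0,"ay":0,"az":0,"fingers":0}
    - {"x":-11,"y":0,"z":0,"ax":0,"ay":0,"az":0,"fingers":0}
    - {"x":-11.5,"y":0,"z":0,"ax":0,"ay":0,"az":0,"fingers":0}
    - {"x":-12,"y":0,"z":0,"ax":0,"ay":0,"az":0,"fingers":0}
    - {"x":-12.5,"y":0,"z":0,"ax":0,"ay":0,"az":0,"fingers":0}

```text
time: 8.9
ee_pos: [0.5376, -0.0299, 0.1267]
eef_rot: [-3.142, 0.0, 1.645]
force: [0.6, 0.5, 0.5]
opening: 0.006
```

Run:
```python
from h import *
s=arm.sense();print(s['time'],s['ee_pos'],s['eef_rot'],s['force'])
p,d,c,T=shot('wrist','w4.png')
for l in ['tote','tote_grip','pawl_tip']: print(l,spot('wrist',l,T))
p,d,c,T=shot('top','t4.png')
for l in ['tote','tote_grip','pawl_tip','buffer']: print(l,spot('top',l,T))
cv2.imwrite('pics/t4c.png',cv2.resize(p[140:260,140:390,::-1],None,fx=3.2,fy=3.2,interpolation=cv2.INTER_CUBIC))
```

```text
8.9 [ 0.53759345 -0.02987872  0.126712  ] [-3.14158516e+00  6.74807286e-05  1.64481999e+00] [0.63345794 0.45927348 0.45060263]
tote [(0.9, [0.5319, 0.0494, 0.0764])]
tote_grip [(0.77, [0.5329, 0.0485, 0.1579])]
pawl_tip []
tote [(0.97, [0.254, 0.3729, 0.0026]), (0.88, [0.535, 0.0474, 0.075]), (0.86, [0.7621, 0.3601, 0.0013])]
tote_grip [(0.89, [0.761, 0.3524, 0.0607]), (0.85, [0.5321, 0.0431, 0.156]), (0.73, [0.2572, 0.3693, 0.0611])]
pawl_tip []
buffer []
```

View pics/t4c.png

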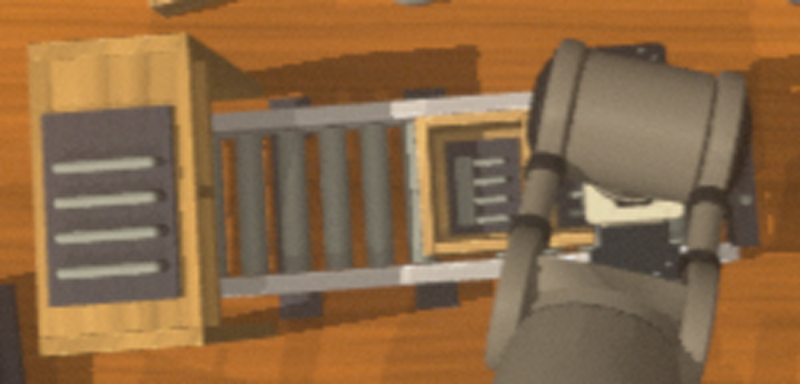

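The top crop shows the tote still on the lane, its rear wall at (425,185), following the fingers. Origin is about y 0.047, so about 50 mm remains. I'll creep on.

Call:
servo_tool:
  deltas:
    - {"x":-0.5,"y":0,"z":0,"ax":0,"ay":0,"az":0,"fingers":0}
    - {"x":-1,"y":0,"z":0,"ax":0,"ay":0,"az":0,"fingers":0}
    - {"x":-1.5,"y":0,"z":0,"ax":0,"ay":0,"az":0,"fingers":0}
    - {"x":-2,"y":0,"z":0,"ax":0,"ay":0,"az":0,"fingers":0}
    - {"x":-2.5,"y":0,"z":0,"ax":0,"ay":0,"az":0,"fingers":0}
    - {"x":-2.9,"y":0,"z":0,"ax":0,"ay":0,"az":0,"fingers":0}
    - {"x":-3.3,"y":0,"z":0,"ax":0,"ay":0,"az":0,"fingers":0}
    - {"x":-3.6,"y":0,"z":0,"ax":0,"ay":0,"az":0,"fingers":0}
    - {"x":-3.9,"y":0,"z":0,"ax":0,"ay":0,"az":0,"fingers":0}
    - {"x":-4.2,"y":0,"z":0,"ax":0,"ay":0,"az":0,"fingers":0}
    - {"x":-4.4,"y":0,"z":0,"ax":0,"ay":0,"az":0,"fingers":0}
    - {"x":-4.6,"y":0,"z":0,"ax":0,"ay":0,"az":0,"fingers":0}
    - {"x":-4.6,"y":0,"z":0,"ax":0,"ay":0,"az":0,"fingers":0}

```text
time: 10.65
ee_pos: [0.5409, -0.0752, 0.1267]
eef_rot: [-3.142, -0.0, 1.645]
force: [-0.6, 2.4, -0.6]
opening: 0.006
```

Call:
servo_tool:
  deltas:
    - {"x":-0.15,"y":0,"z":0,"ax":0,"ay":0,"az":0,"fingers":0}
    - {"x":-0.3,"y":0,"z":0,"ax":0,"ay":0,"az":0,"fingers":0}
    - {"x":-0.3,"y":0,"z":0,"ax":0,"ay":0,"az":0,"fingers":0}

```text
time: 10.95
ee_pos: [0.5411, -0.0781, 0.1267]
eef_rot: [-3.141, -0.0, 1.645]
force: [0.8, 5.5, -0.1]
opening: 0.005
```

Call:
servo_tool:
  deltas:
    - {"x":-0.1,"y":0,"z":0,"ax":0,"ay":0,"az":0,"fingers":0}
    - {"x":-0.2,"y":0,"z":0,"ax":0,"ay":0,"az":0,"fingers":0}
    - {"x":-0.3,"y":0,"z":0,"ax":0,"ay":0,"az":0,"fingers":0}
    - {"x":-0.3,"y":0,"z":0,"ax":0,"ay":0,"az":0,"fingers":0}

```text
time: 11.35
ee_pos: [0.5414, -0.0808, 0.1267]
eef_rot: [-3.141, -0.001, 1.645]
force: [0.6, 5.7, -0.3]
opening: 0.008
```

Call:
servo_tool:
  deltas:
    - {"x":-0.1,"y":0,"z":0,"ax":0,"ay":0,"az":0,"fingers":0}
    - {"x":-0.2,"y":0,"z":0,"ax":0,"ay":0,"az":0,"fingers":0}
    - {"x":-0.2,"y":0,"z":0,"ax":0,"ay":0,"az":0,"fingers":0}

```text
time: 11.65
ee_pos: [0.5415, -0.0826, 0.1267]
eef_rot: [-3.141, -0.001, 1.645]
force: [-0.3, 6.3, 0.5]
opening: 0.008
```

```bash
cat > v.py <<'E'
from h import *
import sys
k=sys.argv[1]
s=arm.sense();print(s['time'],s['ee_pos'],s['eef_rot'],s['force'])
for n in ['wrist','top','scene']:
    p,d,c,T=shot(n,n[0]+k+'.png')
    for l in ['tote','tote_grip','pawl_tip']: print(n,l,spot(n,l,T))
    if n=='top': cv2.imwrite('pics/t'+k+'c.png',cv2.resize(p[140:260,140:390,::-1],None,fx=3.2,fy=3.2,interpolation=cv2.INTER_CUBIC))
    if n=='scene': cv2.imwrite('pics/s'+k+'c.png',cv2.resize(p[130:270,240:440,::-1],None,fx=4,fy=4,interpolation=cv2.INTER_CUBIC))
E
python3 v.py 5
```

```text
11.65 [ 0.54147267 -0.08258468  0.12669619] [-3.14144932e+00 -1.09427048e-03  1.64498340e+00] [-0.28455195  6.26694074  0.5445421 ]
wrist tote [(0.81, [0.5361, -0.0061, 0.0759])]
wrist tote_grip [(0.8, [0.5366, -0.0056, 0.1569])]
wrist pawl_tip []
top tote [(0.87, [0.2531, 0.3718, 0.0005]), (0.79, [0.7632, 0.3576, 0.0023]), (0.63, [0.5376, -0.0045, 0.0777])]
top tote_grip [(0.98, [0.2605, 0.3702, 0.0626]), (0.9, [0.761, 0.3523, 0.0642]), (0.6, [0.5253, 0.0951, 0.0852]), (0.57, [0.5387, -0.0063, 0.1566])]
top pawl_tip [(0.67, [0.5252, 0.0954, 0.0839])]
scene tote [(0.8, [0.7612, 0.3607, 0.0008]), (0.68, [0.5379, -0.001, 0.0736])]
scene tote_grip [(0.94, [0.5354, 0.001, 0.1562]), (0.89, [0.7604, 0.3642, 0.0622]), (0.81, [0.2566, 0.3753, 0.0631])]
scene pawl_tip [(0.23, [0.5372, 0.0004, 0.0735])]
```

View pics/s5c.png

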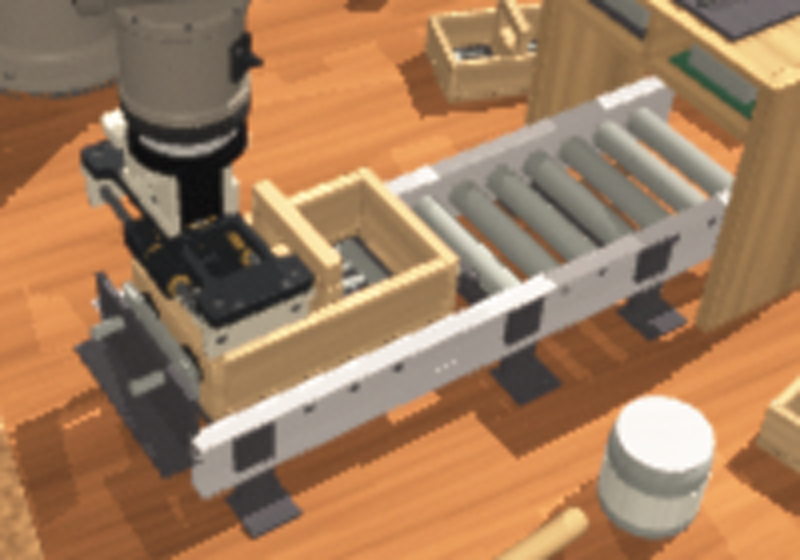

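View pics/w5.png

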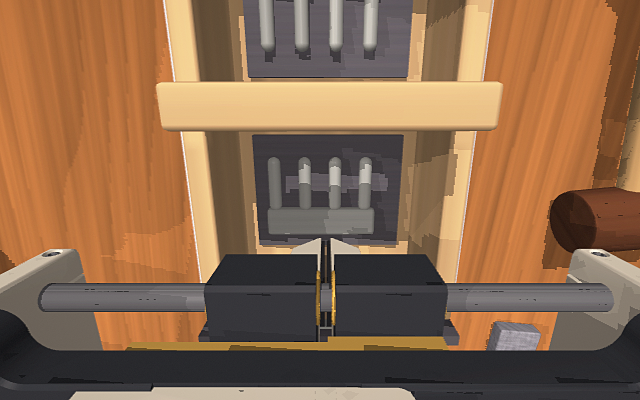

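Scene crop: the tote's front presses the buffer at (195,370), with its rear edge at (445,265). The 6.3 N means about 10 mm of compression. I'll press 2 to 3 mm more, then back off and see whether it stays.

Call:
servo_tool:
  deltas:
    - {"x":-0.1,"y":0,"z":0,"ax":0,"ay":0,"az":0,"fingers":0}
    - {"x":-0.2,"y":0,"z":0,"ax":0,"ay":0,"az":0,"fingers":0}
    - {"x":-0.28,"y":0,"z":0,"ax":0,"ay":0,"az":0,"fingers":0}
    - {"x":-0.28,"y":0,"z":0,"ax":0,"ay":0,"az":0,"fingers":0}
    - {"x":-0.28,"y":0,"z":0,"ax":0,"ay":0,"az":0,"fingers":0}

```text
time: 12.75
ee_pos: [0.5416, -0.0851, 0.1267]
eef_rot: [-3.141, -0.001, 1.645]
force: [-0.1, 8.3, 0.7]
opening: 0.005
```

```bash
python3 v.py 6 | grep -v 'scene'
```

```text
12.75 [ 0.54164816 -0.08509252  0.12667143] [-3.14137872e+00 -1.46840155e-03  1.64505841e+00] [-0.14645416  8.31218128  0.7410292 ]
wrist tote [(0.63, [0.5347, -0.0064, 0.0723])]
wrist tote_grip [(0.78, [0.5384, -0.0064, 0.1572]), (0.31, [0.7839, -0.0768, 0.0022])]
wrist pawl_tip []
top tote [(0.73, [0.2573, 0.3697, 0.0008]), (0.64, [0.7644, 0.3575, 0.0016]), (0.61, [0.5383, -0.0077, 0.076])]
top tote_grip [(0.97, [0.261, 0.3706, 0.0595]), (0.73, [0.5375, -0.0103, 0.1578]), (0.57, [0.7609, 0.3561, 0.0623])]
top pawl_tip [(0.65, [0.5238, 0.0977, 0.0852])]
```

View pics/t6c.png

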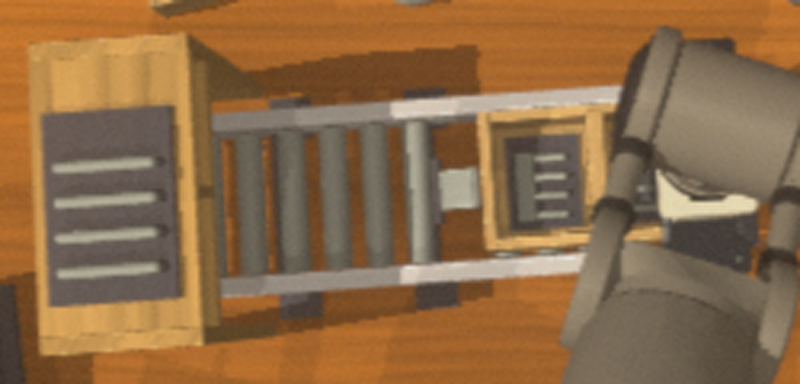

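The top crop shows the whole pawl plate at (458,188) clear behind the tote's rear wall at (487,185). Next I'll back the fingers off and check that the catch holds.

Call:
servo_tool:
  deltas:
    - {"x":0.2,"y":0,"z":0,"ax":0,"ay":0,"az":0,"fingers":0}
    - {"x":0.4,"y":0,"z":0,"ax":0,"ay":0,"az":0,"fingers":0}
    - {"x":0.6,"y":0,"z":0,"ax":0,"ay":0,"az":0,"fingers":0}
    - {"x":0.6,"y":0,"z":0,"ax":0,"ay":0,"az":0,"fingers":0}

```text
time: 13.75
ee_pos: [0.5412, -0.0793, 0.1267]
eef_rot: [-3.141, -0.001, 1.645]
force: [-0.8, 5.7, 0.1]
opening: 0.007
```

Call:
servo_tool:
  deltas:
    - {"x":0.5,"y":0,"z":0,"ax":0,"ay":0,"az":0,"fingers":0}
    - {"x":1.2,"y":0,"z":0,"ax":0,"ay":0,"az":0,"fingers":0}
    - {"x":1.8,"y":0,"z":0,"ax":0,"ay":0,"az":0,"fingers":0}
    - {"x":2.2,"y":0,"z":-1,"ax":0,"ay":0,"az":0,"fingers":0}
    - {"x":2.2,"y":0,"z":-4,"ax":0,"ay":0,"az":0,"fingers":0}
    - {"x":2.2,"y":0,"z":-8,"ax":0,"ay":0,"az":0,"fingers":0}
    - {"x":2.2,"y":0,"z":-12,"ax":0,"ay":0,"az":0.1,"fingers":50}
    - {"x":2.2,"y":0,"z":-16,"ax":0,"ay":0,"az":0.2,"fingers":50}
    - {"x":2.2,"y":0,"z":-17,"ax":0,"ay":0,"az":0.2,"fingers":50}

```text
time: 14.65
ee_pos: [0.5412, -0.0584, 0.3026]
eef_rot: [3.132, 0.002, 1.443]
force: [1.2, 0.4, -0.0]
opening: 0.217
```

```bash
python3 v.py 7
```

```text
14.65 [ 0.54119488 -0.05844884  0.3025914 ] [3.13203319e+00 1.52331102e-03 1.44266889e+00] [ 1.18935538  0.40951358 -0.00594585]
wrist tote [(0.57, [0.5355, 0.0011, 0.0711])]
wrist tote_grip [(0.67, [0.5386, 0.0, 0.1576])]
wrist pawl_tip []
top tote [(0.9, [0.5382, -0.0032, 0.0743]), (0.87, [0.7632, 0.358, -0.0002]), (0.79, [0.2556, 0.3707, 0.0014])]
top tote_grip [(0.93, [0.5377, -0.0008, 0.159]), (0.73, [0.2598, 0.3721, 0.0648]), (0.67, [0.7618, 0.3542, 0.061])]
top pawl_tip [(0.69, [0.5253, 0.0995, 0.084]), (0.22, [0.5104, 0.3043, 0.1813])]
scene tote [(0.86, [0.536, 0.0062, 0.0751]), (0.8, [0.7644, 0.3593, -0.0005]), (0.78, [0.2573, 0.3737, -0.0008])]
scene tote_grip [(0.93, [0.5335, 0.0018, 0.1573]), (0.87, [0.2574, 0.3764, 0.0597]), (0.83, [0.761, 0.3628, 0.0629])]
scene pawl_tip []
```

View pics/t7c.png

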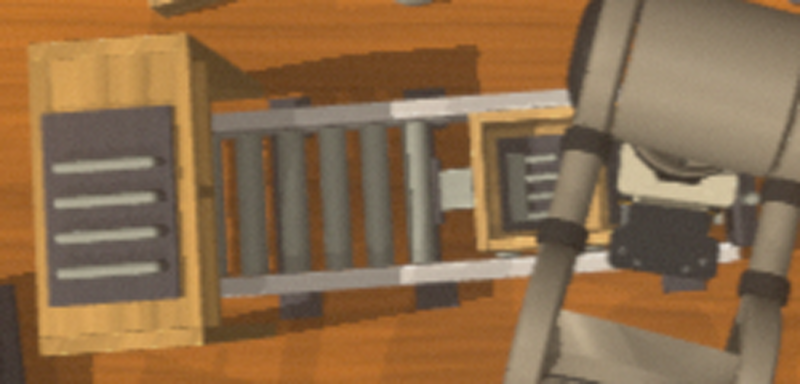

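View pics/s7c.png

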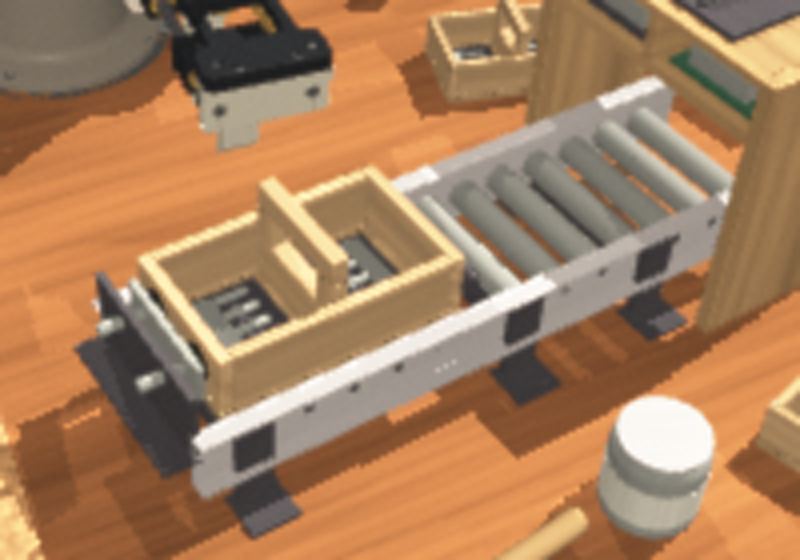

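View pics/w7.png

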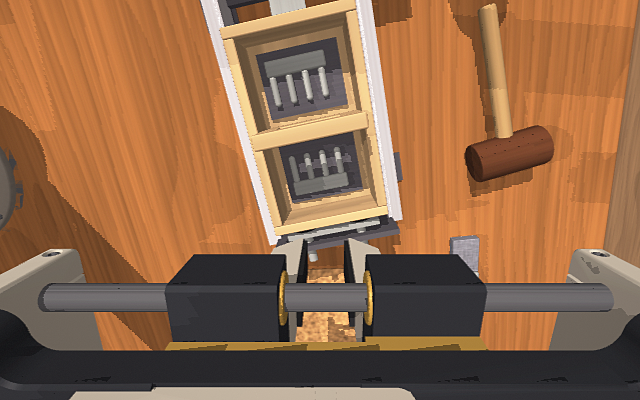

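Top crop: the tote's rear wall at (472,185) rests against the pawl plate at (455,188). It stayed put after release, at origin y≈0.000, which is lane y≈-0.138. So the catch holds. Now I'll measure the handle and set up over it.

```bash
cat > hd.py <<'E'
from h import *
for n in ['wrist','top','scene']:
    p,d,c,T=shot(n); W=cloud(d,c,T); X,Y,Z=W[...,0],W[...,1],W[...,2]
    m=(abs(X-.537)<.07)&(abs(Y)<.03)&(Z>.164)&(Z<.178)
    if m.sum()<10: print(n,'none');continue
    q=W[m]; r=cv2.minAreaRect(q[:,:2].astype(np.float32)*1000)
    print(n,m.sum(),r,np.median(q[:,2]))
s=arm.sense();print(s['time'],s['ee_pos'],s['eef_rot'])
delta([.537,0,.26],.0755);delta([.537,0,.158],.0755)
E
python3 hd.py
```

```text
wrist 2113 ((536.5484008789062, 0.23709583282470703), (100.01692199707031, 14.121020317077637), 4.2257795333862305) 0.17096125306286092
top 44 ((504.876220703125, -3.4111485481262207), (37.214969635009766, 10.64840316772461), 0.23612380027770996) 0.17011535576547532
scene 166 ((536.8303833007812, 1.0791301727294922), (101.1587142944336, 14.780067443847656), 4.400476455688477) 0.17213936341497754
15.4 [ 0.53968315 -0.05826041  0.29658682] [-3.14140316e+00  9.17548545e-05  1.44477796e+00]
d cm [ 5.75 -1.    3.66] rot [-0.     0.     1.369]
d cm [ 5.75 -1.   13.86] rot [-0.     0.     1.369]
```

Call:
servo_tool:
  deltas:
    - {"x":3,"y":-0.5,"z":0,"ax":0,"ay":0,"az":0.15,"fingers":80}
    - {"x":5.8,"y":-1,"z":0,"ax":0,"ay":0,"az":0.3,"fingers":80}
    - {"x":5.8,"y":-1,"z":1,"ax":0,"ay":0,"az":0.45,"fingers":80}
    - {"x":5.8,"y":-1,"z":2,"ax":0,"ay":0,"az":0.6,"fingers":80}
    - {"x":5.8,"y":-1,"z":3,"ax":0,"ay":0,"az":0.75,"fingers":80}
    - {"x":5.8,"y":-1,"z":3.7,"ax":0,"ay":0,"az":0.9,"fingers":80}
    - {"x":5.8,"y":-1,"z":3.7,"ax":0,"ay":0,"az":1.05,"fingers":80}
    - {"x":5.8,"y":-1,"z":3.7,"ax":0,"ay":0,"az":1.2,"fingers":80}
    - {"x":5.8,"y":-1,"z":3.7,"ax":0,"ay":0,"az":1.37,"fingers":80}
    - {"x":5.8,"y":-1,"z":3.7,"ax":0,"ay":0,"az":1.37,"fingers":80}
    - {"x":5.8,"y":-1,"z":3.7,"ax":0,"ay":0,"az":1.37,"fingers":80}
    - {"x":5.8,"y":-1,"z":3.7,"ax":0,"ay":0,"az":1.37,"fingers":80}

```text
time: 16.6
ee_pos: [0.537, 0.0006, 0.2597]
eef_rot: [3.142, -0.0, 0.078]
force: [-0.6, -0.6, -0.3]
opening: 0.8
```

```bash
sed -i 's/^delta.*/delta([.5366,.0006,.158],.0745)/' hd.py; python3 hd.py; python3 -c "
from h import *
shot('wrist','w8.png')"
```

```text
wrist 2254 ((536.9755249023438, 0.1389780044555664), (99.34481811523438, 13.899487495422363), 4.006122589111328) 0.1710003694021132
top 66 ((502.0369873046875, -2.0863022804260254), (32.177669525146484, 13.305471420288086), 0.2972486913204193) 0.1703435082084025
scene 167 ((536.6339721679688, 1.4843616485595703), (102.03652954101562, 16.0913028717041), 3.1473872661590576) 0.17187480677895617
16.75 [0.53705736 0.00057022 0.25972982] [ 3.14148689e+00 -4.61662597e-05  7.61893783e-02]
d cm [-5.000e-02 -1.000e-02  1.017e+01] rot [ 0.    -0.     0.002]
```

View pics/w8.png

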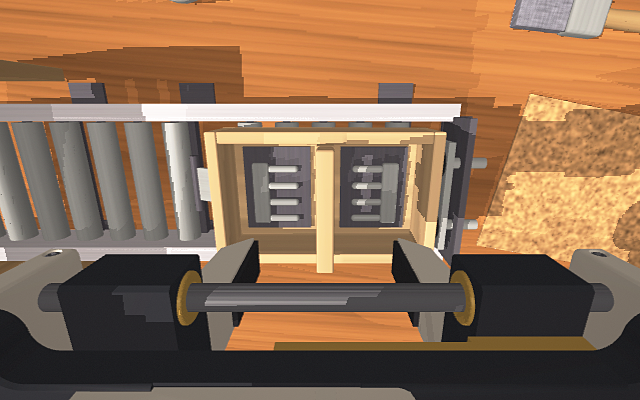

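The wrist view shows the jaws straddling the handle bar at (325,210), and the pawl at (203,183) tight behind the tote. I'll descend and grip.

Call:
servo_tool:
  deltas:
    - {"x":0,"y":0,"z":3,"ax":0,"ay":0,"az":0,"fingers":80}
    - {"x":0,"y":0,"z":6,"ax":0,"ay":0,"az":0,"fingers":80}
    - {"x":0,"y":0,"z":8.5,"ax":0,"ay":0,"az":0,"fingers":80}
    - {"x":0,"y":0,"z":10.1,"ax":0,"ay":0,"az":0,"fingers":80}
    - {"x":0,"y":0,"z":10.1,"ax":0,"ay":0,"az":0,"fingers":60}
    - {"x":0,"y":0,"z":10.1,"ax":0,"ay":0,"az":0,"fingers":30}
    - {"x":0,"y":0,"z":10.1,"ax":0,"ay":0,"az":0,"fingers":0}
    - {"x":0,"y":0,"z":10.1,"ax":0,"ay":0,"az":0,"fingers":0}
    - {"x":0,"y":0,"z":10.1,"ax":0,"ay":0,"az":0,"fingers":0}
    - {"x":0,"y":0,"z":10.1,"ax":0,"ay":0,"az":0,"fingers":0}
    - {"x":0,"y":0,"z":10.1,"ax":0,"ay":0,"az":0,"fingers":0}
    - {"x":0,"y":0,"z":10.1,"ax":0,"ay":0,"az":0,"fingers":0}
  force: 45

```text
time: 18.0
ee_pos: [0.537, 0.0007, 0.1588]
eef_rot: [-3.141, -0.0, 0.075]
force: [-0.0, 8.6, 2.2]
opening: 0.149
```

```bash
python3 -c "
from h import *
s=arm.sense();print(s)
z=np.load('top0.npz');c=vision.calibration('top');W=cloud(z['d'],c,z['T']);p=z['p'].astype(int)
hsv=cv2.cvtColor(z['p'],cv2.COLOR_RGB2HSV)
m=(W[...,2]>.0025)&(W[...,2]<.0065)&(abs(W[...,0]-.537)<.16)&(abs(W[...,1]+.355)<.18)&(W[...,1]<-.2)
m=cv2.morphologyEx(m.astype(np.uint8),cv2.MORPH_OPEN,np.ones((3,3)))
n,l,st,ce=cv2.connectedComponentsWithStats(m);i=1+st[1:,4].argmax()
print(st[1:]); print(cv2.minAreaRect(W[l==i][:,:2].astype(np.float32)*1000))
"
```

```text
{'time': 18.0, 'joint_positions': array([-1.41557587e-01,  4.48617570e-01,  1.61688532e+00,  2.13523093e-04,
        1.07608211e+00,  1.35435373e+00]), 'qd': array([ 0.0132172 , -0.00015977,  0.0025508 ,  0.00388026, -0.00220946,
        0.00095468]), 'effort': array([-7.91785754e-01, -4.60669684e+01, -2.19767958e+01, -1.08118583e+00,
       -3.25800553e-01, -1.07946842e-03]), 'ee_pos': array([0.53703343, 0.00069564, 0.15878026]), 'eef_rot': array([-3.14141076e+00, -4.78272511e-05,  7.47836246e-02]), 'force': array([-0.02530575,  8.59458384,  2.15840324]), 'ft_torque': array([1.21877154, 0.05975151, 0.02888398]), 'opening': 0.14900688797516337}
[[422 165   3   4  12]
 [463 171   3   3   9]
 [436 172   3   3   9]
 [415 178   5   6  18]
 [402 188   4   3  12]
 [420 189   3   3   9]
 [432 197   3   4  12]
 [440 196   3   3   9]
 [450 197   5   4  16]
 [436 201   3   3   9]
 [420 205   3   3   9]
 [471 209   3   4  12]
 [403 216   4   3  12]
 [466 217   3   3   9]
 [432 218   8   6  24]
 [417 227   4   3  12]
 [449 228   3   4  12]]
((467.9118347167969, -342.06561279296875), (26.307842254638672, 10.493274688720703), 53.50881576538086)
```

The grip is on (opening 13.7 mm, which matches the bar). Next I'll locate the mat's outline in the image.

Run:
```python
from h import *
for n in ['top','scene']:
    p,d,c,T=shot(n,n[0]+'9.png'); W=cloud(d,c,T)
    for r in vision.regions_of(n,'mat')[:2]:
        m=r['pixels'].astype(bool)
        v,u=np.nonzero(m)
        # ray to plane z=.004
        D=np.stack([(u-c['cx'])/c['fx'],(v-c['cy'])/c['fy'],np.ones(len(u))],-1)@T[:3,:3].T
        k=(.004-T[2,3])/D[:,2]; q=T[:3,3]+D*k[:,None]
        q=q[np.linalg.norm(q[:,:2]-np.median(q[:,:2],0),axis=1)<.19]
        print(n,r['confidence'],len(u),np.round(cv2.minAreaRect((q[:,:2]*1000).astype(np.float32)).__repr__().__len__()),cv2.minAreaRect((q[:,:2]*1000).astype(np.float32)),q.mean(0), np.nanmedian(W[m][:,2]))
```

```text
top 0.76 5701 101 ((534.0582275390625, -357.2282409667969), (270.04620361328125, 200.0574188232422), 83.73096466064453) [ 0.53363764 -0.35730187  0.004     ] 0.0038043340504524403
scene 0.67 6203 97 ((534.6103515625, -356.883056640625), (272.2779846191406, 204.07318115234375), 83.68698120117188) [ 0.54099581 -0.36188991  0.004     ] 0.005483017911590893
```

View pics/t9.png

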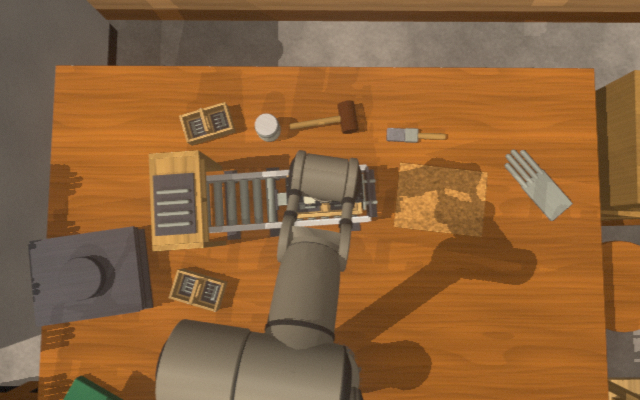

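The mat shows at (441,200). Both views agree on its centre, (0.534, -0.357), and its yaw, about -0.11 rad. I'll lift straight up.

Call:
servo_tool:
  deltas:
    - {"x":0,"y":0,"z":-0.5,"ax":0,"ay":0,"az":0,"fingers":0}
    - {"x":0,"y":0,"z":-1,"ax":0,"ay":0,"az":0,"fingers":0}
    - {"x":0,"y":0,"z":-2,"ax":0,"ay":0,"az":0,"fingers":0}
    - {"x":0,"y":0,"z":-3,"ax":0,"ay":0,"az":0,"fingers":0}
    - {"x":0,"y":0,"z":-4.5,"ax":0,"ay":0,"az":0,"fingers":0}
    - {"x":0,"y":0,"z":-6,"ax":0,"ay":0,"az":0,"fingers":0}
    - {"x":0,"y":0,"z":-7.5,"ax":0,"ay":0,"az":0,"fingers":0}
    - {"x":0,"y":0,"z":-8.7,"ax":0,"ay":0,"az":0,"fingers":0}
    - {"x":0,"y":0,"z":-9.5,"ax":0,"ay":0,"az":0,"fingers":0}
    - {"x":0,"y":0,"z":-9.5,"ax":0,"ay":0,"az":0,"fingers":0}
    - {"x":0,"y":0,"z":-9.5,"ax":0,"ay":0,"az":0,"fingers":0}

```text
time: 19.3
ee_pos: [0.5368, 0.0004, 0.2534]
eef_rot: [3.141, 0.001, 0.075]
force: [0.4, 1.2, -8.9]
opening: 0.148
```

```bash
cat > lv.py <<'E'
from h import *
import sys
s=arm.sense();print(s['time'],s['ee_pos'],s['eef_rot'],s['force'],s['ft_torque'],s['opening'])
for n in ['scene','wrist']: p,d,c,T=shot(n,n[0]+sys.argv[1]+'.png'); print(n,spot(n,'tote',T),spot(n,'tote_grip',T))
delta([.5345,-.357,.254],-.11)
delta([.5345,-.357,.09],-.11)
E
python3 lv.py 10
```

```text
19.3 [5.36837071e-01 4.28424701e-04 2.53444886e-01] [3.14134732e+00 5.03186954e-04 7.46792670e-02] [ 0.40394631  1.16771896 -8.90996633] [-0.00414448  0.0410921   0.00489366] 0.14800697472845797
scene [(0.95, [0.5383, 0.0036, 0.1687]), (0.77, [0.2595, 0.3739, 0.0011]), (0.74, [0.7644, 0.3613, 0.0031])] [(0.98, [0.7609, 0.3638, 0.0618]), (0.92, [0.2594, 0.3751, 0.064]), (0.82, [0.5357, 0.0025, 0.2499])]
wrist [(0.71, [0.5384, 0.001, 0.1661])] [(0.9, [0.5345, -0.0009, 0.2522])]
d cm [-2.91 35.64 -0.08] rot [0.    0.001 0.185]
d cm [-2.9  35.64 16.32] rot [0.    0.001 0.185]
```

View pics/s10.png

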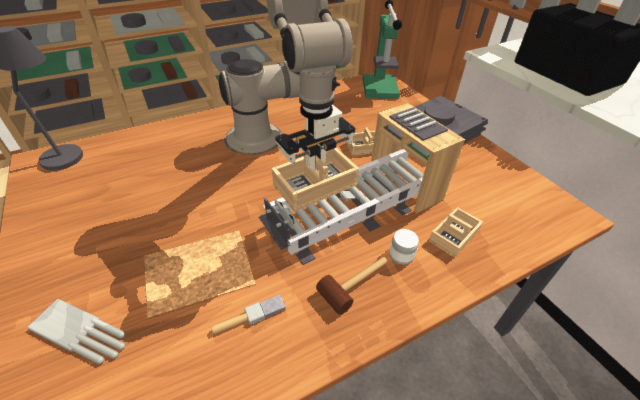

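The scene view shows the tote hanging level at (316,178), clear of the lane, at about 8.9 N. I'll carry it over the mat.

Call:
servo_tool:
  deltas:
    - {"x":-0.1,"y":0.7,"z":0,"ax":0,"ay":0,"az":0,"fingers":0}
    - {"x":-0.2,"y":2,"z":0,"ax":0,"ay":0,"az":0.01,"fingers":0}
    - {"x":-0.3,"y":4,"z":0,"ax":0,"ay":0,"az":0.02,"fingers":0}
    - {"x":-0.5,"y":6.3,"z":0,"ax":0,"ay":0,"az":0.03,"fingers":0}
    - {"x":-0.7,"y":8.8,"z":0,"ax":0,"ay":0,"az":0.045,"fingers":0}
    - {"x":-0.9,"y":11.3,"z":0,"ax":0,"ay":0,"az":0.06,"fingers":0}
    - {"x":-1.1,"y":13.8,"z":0,"ax":0,"ay":0,"az":0.07,"fingers":0}
    - {"x":-1.3,"y":16.3,"z":0,"ax":0,"ay":0,"az":0.085,"fingers":0}
    - {"x":-1.5,"y":18.8,"z":0,"ax":0,"ay":0,"az":0.1,"fingers":0}
    - {"x":-1.7,"y":21.3,"z":0,"ax":0,"ay":0,"az":0.11,"fingers":0}
    - {"x":-1.9,"y":23.8,"z":0,"ax":0,"ay":0,"az":0.125,"fingers":0}
    - {"x":-2.1,"y":26.3,"z":0,"ax":0,"ay":0,"az":0.14,"fingers":0}
    - {"x":-2.3,"y":28.8,"z":0,"ax":0,"ay":0,"az":0.15,"fingers":0}
    - {"x":-2.5,"y":31.2,"z":0,"ax":0,"ay":0,"az":0.16,"fingers":0}
    - {"x":-2.7,"y":33.2,"z":0,"ax":0,"ay":0,"az":0.17,"fingers":0}
    - {"x":-2.8,"y":34.7,"z":0,"ax":0,"ay":0,"az":0.18,"fingers":0}
    - {"x":-2.9,"y":35.6,"z":0,"ax":0,"ay":0,"az":0.185,"fingers":0}
    - {"x":-2.9,"y":35.6,"z":0,"ax":0,"ay":0,"az":0.185,"fingers":0}
    - {"x":-2.9,"y":35.6,"z":0,"ax":0,"ay":0,"az":0.185,"fingers":0}

```text
time: 21.5
ee_pos: [0.5347, -0.356, 0.2536]
eef_rot: [-3.141, 0.0, -0.11]
force: [-0.2, 0.1, -9.2]
opening: 0.151
```

```bash
python3 lv.py 11
```

```text
21.5 [ 0.53469537 -0.35603767  0.25358047] [-3.14075354e+00  3.71893183e-04 -1.09956993e-01] [-0.17320792  0.14348948 -9.20078473] [ 0.08982557 -0.03822222  0.00480263] 0.15106919256024084
scene [(0.92, [0.7647, 0.361, 0.0035]), (0.63, [0.2593, 0.3727, 0.0003]), (0.62, [0.5346, -0.3516, 0.1686])] [(0.97, [0.531, -0.3554, 0.254]), (0.91, [0.2581, 0.376, 0.0608]), (0.8, [0.7624, 0.3604, 0.0617])]
wrist [(0.96, [0.5348, -0.3546, 0.1682])] [(0.57, [0.5344, -0.3571, 0.2527]), (0.44, [0.5436, -0.0975, 0.1132])]
d cm [-0.03  0.11 -0.  ] rot [ 0.    -0.     0.001]
d cm [-0.04  0.11 16.4 ] rot [ 0.    -0.     0.001]
```

View pics/s11.png

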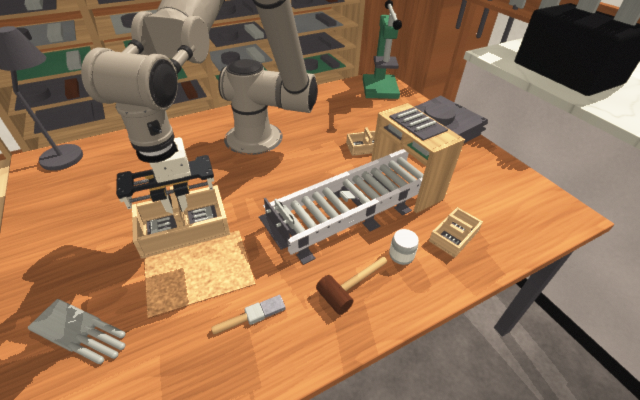

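View pics/w11.png

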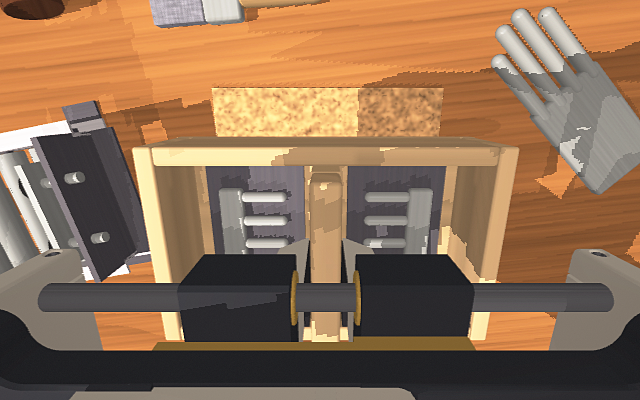

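In the wrist view, the tote at (327,150) is square with the mat's far edge at (327,87), and the brush at (195,10) is clear. I'll lower it.

Call:
servo_tool:
  deltas:
    - {"x":0,"y":0.1,"z":1,"ax":0,"ay":0,"az":0,"fingers":0}
    - {"x":0,"y":0.1,"z":2.5,"ax":0,"ay":0,"az":0,"fingers":0}
    - {"x":0,"y":0.1,"z":4.5,"ax":0,"ay":0,"az":0,"fingers":0}
    - {"x":0,"y":0.1,"z":6.5,"ax":0,"ay":0,"az":0,"fingers":0}
    - {"x":0,"y":0.1,"z":8.5,"ax":0,"ay":0,"az":0,"fingers":0}
    - {"x":0,"y":0.1,"z":10.5,"ax":0,"ay":0,"az":0,"fingers":0}
    - {"x":0,"y":0.1,"z":12.3,"ax":0,"ay":0,"az":0,"fingers":0}
    - {"x":0,"y":0.1,"z":13.7,"ax":0,"ay":0,"az":0,"fingers":0}
    - {"x":0,"y":0.1,"z":14.8,"ax":0,"ay":0,"az":0,"fingers":0}
    - {"x":0,"y":0.1,"z":15.5,"ax":0,"ay":0,"az":0,"fingers":0}
    - {"x":0,"y":0.1,"z":15.9,"ax":0,"ay":0,"az":0,"fingers":0}
    - {"x":0,"y":0.1,"z":16.1,"ax":0,"ay":0,"az":0,"fingers":0}
    - {"x":0,"y":0.1,"z":16.1,"ax":0,"ay":0,"az":0,"fingers":0}
    - {"x":0,"y":0.1,"z":16.1,"ax":0,"ay":0,"az":0,"fingers":0}

```text
time: 23.2
ee_pos: [0.5349, -0.3579, 0.0934]
eef_rot: [3.141, -0.001, -0.11]
force: [1.1, -0.9, -8.4]
opening: 0.148
```

Call:
servo_tool:
  deltas:
    - {"x":0,"y":0,"z":0.1,"ax":0,"ay":0,"az":0,"fingers":0}
    - {"x":0,"y":0,"z":0.2,"ax":0,"ay":0,"az":0,"fingers":0}
    - {"x":0,"y":0,"z":0.3,"ax":0,"ay":0,"az":0,"fingers":0}
    - {"x":0,"y":0,"z":0.3,"ax":0,"ay":0,"az":0,"fingers":0}
    - {"x":0,"y":0,"z":0.3,"ax":0,"ay":0,"az":0,"fingers":0}

```text
time: 23.7
ee_pos: [0.5346, -0.3576, 0.0897]
eef_rot: [3.142, 0.0, -0.11]
force: [0.4, -0.9, -8.5]
opening: 0.147
```

Call:
servo_tool:
  deltas:
    - {"x":0,"y":0,"z":0.05,"ax":0,"ay":0,"az":0,"fingers":0}
    - {"x":0,"y":0,"z":0.1,"ax":0,"ay":0,"az":0,"fingers":0}
    - {"x":0,"y":0,"z":0.15,"ax":0,"ay":0,"az":0,"fingers":0}
    - {"x":0,"y":0,"z":0.15,"ax":0,"ay":0,"az":0,"fingers":0}
    - {"x":0,"y":0,"z":0.15,"ax":0,"ay":0,"az":0,"fingers":0}

```text
time: 24.2
ee_pos: [0.5346, -0.3576, 0.0882]
eef_rot: [3.142, 0.0, -0.11]
force: [0.3, 0.1, -8.9]
opening: 0.147
```

Still full weight on the wrist, so I'll go down slowly until it unloads.

Call:
servo_tool:
  deltas:
    - {"x":0,"y":0,"z":0.05,"ax":0,"ay":0,"az":0,"fingers":0}
    - {"x":0,"y":0,"z":0.1,"ax":0,"ay":0,"az":0,"fingers":0}
    - {"x":0,"y":0,"z":0.1,"ax":0,"ay":0,"az":0,"fingers":0}

```text
time: 24.5
ee_pos: [0.5347, -0.3577, 0.0878]
eef_rot: [3.141, -0.0, -0.11]
force: [-1.1, 0.1, -2.4]
opening: 0.153
```

Call:
servo_tool:
  deltas:
    - {"x":0,"y":0,"z":0.05,"ax":0,"ay":0,"az":0,"fingers":0}
    - {"x":0,"y":0,"z":0.05,"ax":0,"ay":0,"az":0,"fingers":0}

```text
time: 24.7
ee_pos: [0.5347, -0.3577, 0.0878]
eef_rot: [3.141, -0.001, -0.11]
force: [-3.9, 2.9, 4.3]
opening: 0.149
```

Contact is made at the expected height, so I'll release and retreat upwards.

Call:
servo_tool:
  deltas:
    - {"x":0,"y":0,"z":-0.05,"ax":0,"ay":0,"az":0,"fingers":20}
    - {"x":0,"y":0,"z":-0.05,"ax":0,"ay":0,"az":0,"fingers":40}
    - {"x":0,"y":0,"z":-0.05,"ax":0,"ay":0,"az":0,"fingers":60}
    - {"x":0,"y":0,"z":-0.05,"ax":0,"ay":0,"az":0,"fingers":60}
    - {"x":0,"y":0,"z":-0.05,"ax":0,"ay":0,"az":0,"fingers":60}
    - {"x":0,"y":0,"z":-2,"ax":0,"ay":0,"az":0,"fingers":60}
    - {"x":0,"y":0,"z":-5,"ax":0,"ay":0,"az":0,"fingers":60}
    - {"x":0,"y":0,"z":-9,"ax":0,"ay":0,"az":0,"fingers":60}
    - {"x":0,"y":0,"z":-14,"ax":0,"ay":0,"az":0,"fingers":60}
    - {"x":0,"y":0,"z":-18,"ax":0,"ay":0,"az":0,"fingers":60}
    - {"x":-6,"y":0,"z":-20,"ax":0,"ay":0,"az":0,"fingers":60}
    - {"x":-10,"y":0,"z":-20,"ax":0,"ay":0,"az":0,"fingers":60}
    - {"x":-12,"y":0,"z":-20,"ax":0,"ay":0,"az":0,"fingers":60}
    - {"x":-12,"y":0,"z":-20,"ax":0,"ay":0,"az":0,"fingers":60}
    - {"x":-12,"y":0,"z":-20,"ax":0,"ay":0,"az":0,"fingers":60}

```text
time: 26.2
ee_pos: [0.4155, -0.3447, 0.2872]
eef_rot: [3.141, -0.001, -0.111]
force: [-0.2, -0.6, -0.8]
opening: 0.602
```

Run:
```python
from h import *
s=arm.sense();print(s['time'],s['ee_pos'],s['force'],s['opening'])
for n in ['scene','top','wrist']:
    p,d,c,T=shot(n,n[0]+'12.png'); W=cloud(d,c,T);X,Y,Z=W[...,0],W[...,1],W[...,2]
    print(n,'tote',spot(n,'tote',T))
    near=(abs(X-.534)<.09)&(abs(Y+.357)<.13)
    for nm,a,b in [('rim',.058,.07),('handle',.094,.106)]:
        m=near&(Z>a)&(Z<b)
        if m.sum()>30:
            q=W[m]; A=np.c_[q[:,:2],np.ones(len(q))]; k=np.linalg.lstsq(A,q[:,2],rcond=None)[0]
            print(nm,m.sum(),cv2.minAreaRect((q[:,:2]*1000).astype(np.float32)),'z',np.median(q[:,2]),'slope',k[:2].round(4))
    for l in ['tin','mallet','brush','mat']: print(n,l,spot(n,l,T)[:1])
```

```text
26.2 [ 0.41550705 -0.34467297  0.28724062] [-0.24158454 -0.63325564 -0.82159623] 0.6018428511549743
scene tote [(0.97, [0.7642, 0.3583, 0.0006]), (0.68, [0.7794, -0.0734, 0.0011]), (0.66, [0.2599, 0.3711, 0.0025]), (0.63, [0.5359, -0.3543, 0.0044])]
rim 957 ((534.2711791992188, -356.4877624511719), (200.32821655273438, 124.7674331665039), 84.03741455078125) z 0.0648459741916878 slope [-0.0003  0.0003]
handle 186 ((535.3772583007812, -356.5115051269531), (14.11007022857666, 100.37559509277344), 83.83938598632812) z 0.10114353794524805 slope [-0.009   0.0018]
scene tin [(0.64, [0.751, 0.1766, 0.0045])]
scene mallet [(0.8, [0.7791, -0.0697, 0.0013])]
scene brush [(0.65, [0.7349, -0.2773, 0.002])]
scene mat []
top tote [(0.74, [0.5364, -0.3574, 0.0045]), (0.58, [0.7641, 0.3578, 0.0013])]
rim 714 ((533.075927734375, -357.5650939941406), (201.19139099121094, 120.7454605102539), 83.82178497314453) z 0.06356301584573398 slope [-0.0017  0.0008]
handle 186 ((531.9385375976562, -357.126708984375), (15.131672859191895, 98.21784210205078), 83.85123443603516) z 0.09957702879749841 slope [-0.0074 -0.0216]
top tin [(0.75, [0.754, 0.17, -0.0048])]
top mallet [(0.71, [0.5236, 0.1333, 0.0005])]
top brush [(0.58, [0.7289, -0.2784, -0.0064])]
top mat []
wrist tote [(0.7, [0.5349, -0.3585, 0.0055])]
rim 5881 ((534.148681640625, -358.70947265625), (200.16090393066406, 118.90044403076172), 83.62920379638672) z 0.06390397945483361 slope [-0.0025  0.0002]
handle 1648 ((533.9778442382812, -358.6755065917969), (13.898860931396484, 99.17768859863281), 83.93148040771484) z 0.09992741532914229 slope [-0.0023  0.0043]
wrist tin []
wrist mallet []
wrist brush []
wrist mat []
```

View pics/t12.png

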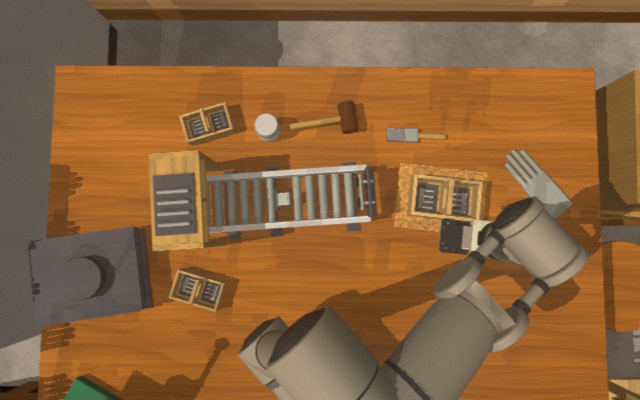

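View pics/s12.png

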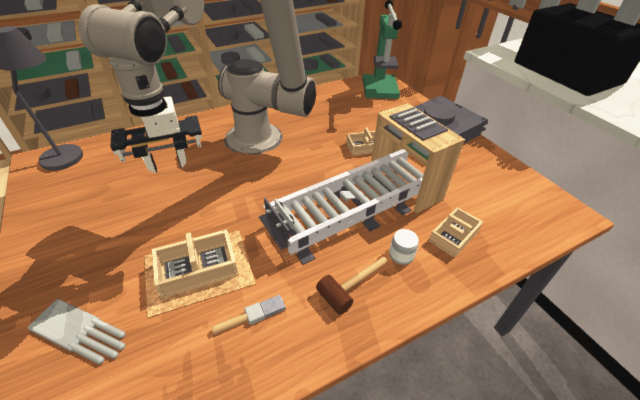

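The tote stands centred and square on the mat at (443,199) in the top view and (194,262) in the scene view. The gripper is clear, and the tin, mallet and brush are where they were. I'll hand it in.

```bash
python3 -c "
from bench import arm
print(arm.finish_job())"
```

```text
the job is handed in; nothing more can be done
None
```

The tote is standing on the cork mat and the job is handed in at about 27 s of the 64 s. No verdict was reported, so what follows rests on my own checks.

**Rolling home:** With the fingers closed inside the front half, I rolled the tote out and pressed it about 14 mm into the buffer. The highest push force I read was 8.3 N. After I backed off it stayed put with its rear wall against the catch, at about -0.138 m in the lane frame.

**Lifting and placing:** I lifted it by the handle, which put about 9 N on the wrist, carried it level, lowered it until the weight came off, and let go.

**Last checks:**

| Check | Result |
|---|---|
| Centre | within about 2 mm of the mat's centre, from three cameras |
| Angle to the mat | within about 0.01 rad |
| Rim height | 64 mm above the bench, as expected for standing on the mat |
| Rim slope | under 0.003 rad |
| Gripper | clear of everything |
| Tin and brush | within about 6 mm of where they started, which is within detection error |
| Mallet | within about 1 mm in the scene view |

**Refusals and disagreements:**
- My first move call was refused as "invalid input" and did not move the arm. Giving every field in each row, and a grip force, worked.
- In the last top view the network's "mallet" report landed on the lane. The scene camera and the picture itself show the mallet unmoved.
- In the last pictures the network no longer reported the mat, which the tote mostly covers. I compared against the mat's outline measured earlier from two cameras.

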